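# Start the captive cover screw of a shielded test box

### The arm

A 7-joint arm with a two-finger parallel gripper is mounted at the origin on the work surface. World frame = base frame: x ahead of the robot, y to its left, z up, the work surface at z = 0. Lengths are in mm, angles in rad, forces in N, time in s.
With the tool pointing down it reaches from about 400 to 850 mm from the base axis. Payload 4.4 kg.
Tool frame: the origin (TCP) lies on the centre line of the jaws, within the pads' length; the fingertips stand 14 mm ahead of it and the grasp point (between the pads) lies 5 mm behind it; z points along the fingers, y is the line along which they close (so a half turn about z gives the same grasp; the last joint's range is limited). The gripper opens to 94 mm and grips with 3 to 60 N. Pads are 16 mm wide; open, the fingers measure 119 mm over their backs; the gripper's body (75 mm by 177 mm) begins 78 mm behind the grasp point.
Start: joints at [-1.309, 0.628, 0.038, 1.517, -0.027, 0.996, -0.02], TCP at [209.251, 615.412, 219.478] pointing down, gripper open.
Joint ranges: [-3.06, 3.06], [-0.37, 2.12], [-1.25, 1.32], [0.18, 2.47], [-1.1, 4.24], [0.23, 1.98], [-2.94, 2.94]. Speed limits (rad/s): [2.57, 2.57, 3.14, 3.14, 3.14, 3.14, 3.14].

### API

Orientations are given as a unit quaternion [x, y, z, w].
In Python, from rig import arm, imaging, job_done gives the robot as it stands.
- The arm moves only by the tool arm_command, never from a script. Its argument "plan" is a list of rows, each a list of 5 numbers: the shift along the world's x, y, z in m, then the turn about the world's z in degrees, then the finger opening in m, from 0 to 0.094. In form: [[x, y, z, spin, gripper], ...]. A call has 1 to 8 rows; each row shifts and turns the commanded pose from where the row before left it; what a row does not reach is not made up. A row lasts 1/12 s, in which the tool goes at most 41.7 mm and 7.16 degrees, less where a joint would pass 70% of its speed; a pose out of reach is approached as far as the arm can. A call with a gripper value outside its range is refused whole. The fingers move at their own pace and stop on an object; "newtons" is the grip in N (left out, the last holds). Time passes only in rows, so rows that do not move let the fingers close. It gives the time, the measured TCP pose, the force, the opening and the grip force at its end, in the units of the state.
- arm.get_state(): the state, without advancing time (a new reading comes with each control period).
- imaging.camera(name): name is "side" or "top" or "wrist"; returns a dict with "frame" (480x640x3 uint8, red, green, blue), "z_map" (480x640 float32, mm along the optical axis (not along the pixel's ray), 0 where there is no reading), "fx", "fy", "cx", "cy" (pixels), "rvec" (rotation vector, rad) and "tvec" (3), from world to camera coordinates, as OpenCV has them. Camera axes: x right, y down, z forward; pixel columns grow to the right and rows downward; lengths in mm; the calibration is good to about 2 mm. A picture is of the moment at which its call begins.
- job_done(): hands the job in; it is judged then, once.
The state is a dict: "clock": time; "joint_positions": joint angles; "qd": joint speeds; "joint_efforts": joint torques, N m; "position": TCP position; "orientation": TCP orientation; "contact_force": force on the tool from outside, world axes, zero at the start; "wrist_torque": the same for the moment, N m; "gripper_width": finger opening in mm; "finger_force": force on a finger pad.
Only numpy, scipy, OpenCV 4.12 (cv2) and the standard library are available. Lean on these libraries where they do the work, as an engineer would, in place of code of your own. Each camera call takes 0.05 s, during which the arm holds its last target. There are 200 camera calls.

### The job

The white cover of the shielded test box is fastened by one captive screw with a black hexagon knob, which stands pulled up. Press the knob down until the screw rests on the thread inside, turn it backward (anticlockwise from above), pressing down as you go, until you feel it drop into the start of the thread, and only then turn it forward (clockwise) one full turn, so that it is started but not wound home. Finish while still gripping the knob; do not turn it forward before the drop, and leave the things around the box where they are.

Things in the scene. Friction and masses are not known exactly. Their poses are not given: they have to be found in the camera images.
- box_bushing (a point): Centre of the top of the steel bushing (38 mm diameter, 8 mm high) that the upright screw runs through, 74 mm above the bench. z up; axes are those of the box, which is fixed: 120 (x) by 170 (y) mm, white cover 126 x 176 mm with its top 66 mm above the bench; the box's centre is 50 mm from here towards its +y. A lip 78 mm high crosses the cover's +y end.
- screw: Captive screw, 120 to 180 g, origin on its axis at the knob's underside, z up; it only slides along and turns about its upright axis over the bushing. Thread right-handed, single, pitch 6 mm. Riding on the thread's outer end, turning backward lifts it up to 2.5 mm; past that end nothing is under it for 6 mm: pressed, it drops. Then each forward turn takes it 6 mm deeper, with 0.8 mm of play.
- knob_center (a point): Centre of the screw's black hexagon knob, half-way up (12 mm above its underside): 32 mm across flats, 37 mm across corners, 24 mm high. z up; its x axis is square to one pair of flats (so are directions 60 and 120 degrees from it); the frame turns with the knob.
- screw_depth (a joint): How far the screw is pushed down, m: 0 = knob's underside 30 mm above the bushing, growing downward, stop at 0.028. Starts at 0 to 0.006. A rubber ring brakes it with 2.5 N: it stays where left and must be pushed down. It meets the thread at 0.0102 to 0.0126, rises to 0.010 turned backward, drops to 0.0155 to 0.016; one turn forward from there is 0.0205 to 0.022. Turning takes about 0.04 N m.
- screw_turn (a joint): Rotation of the screw, rad, growing forward (clockwise seen from above), unlimited. It starts at -0.25 to 0.25. The drop comes at a hidden angle, 0.65 to 2.55 rad backward of where it starts, different each time.
- adapter: Bystander: brass coaxial adapter, 24 mm diameter, 44 mm high, standing on the bench beside the box's +y end. Origin at its underside.
- attenuator: Bystander: dark steel block 50 x 30 x 26 mm with a stub at each end, on the bench beyond the box's +x side. Origin at its underside.
- screwdriver: Bystander: grey-handled screwdriver 170 mm long, lying on the bench off the box's -y end.
- mug: Bystander: white mug, 80 mm diameter, 90 mm high, on the bench well off the box's +y end. Origin at its underside.

How it is judged:
By the outcome, as a careful person would: the job done as asked, in the order asked, and still so for the second after the job is handed in, while the arm keeps its last pose, push and grip.
It also fails if it takes over 72 s, if anything falls off the work surface, if the arm or the gripper's body presses on something with over 40 N, if the wrist force passes 120 N, or if a joint passes its speed limit or range.

## Working session

There is one attempt and no reset: what is moved stays moved. The work goes in short steps, Python scripts to look and compute and a tool call to move; the robot and the scene stay as the last step left them, time stands still between calls to the robot, and variables do not carry over. Pictures are saved under pics/ and viewed, at most 10 in all, crops included, and the job is handed in when it is done.

Besides the shell and the picture viewer there is one more tool, called after "Emit:" as name([rows], argument=value, ...), one row to a line, values as JSON. arm_command: Moves the arm, as the interface text tells. Its arguments: {"type":"object","properties":{"plan":{"type":"array","items":{"type":"array","items":{"type":"number"}}},"newtons":{"type":"number"}},"required":["plan"]}

```bash
mkdir -p pics; ls; cat > h.py <<'E'
import numpy as np, cv2
from rig import arm, imaging, job_done
def cam(n):
    c=imaging.camera(n); c["R"]=cv2.Rodrigues(np.array(c["rvec"],float))[0]; c["t"]=np.array(c["tvec"],float).ravel(); return c
def points(c):
    z=c["z_map"]; v,u=np.mgrid[0:480,0:640]
    P=np.stack([(u-c["cx"])/c["fx"]*z,(v-c["cy"])/c["fy"]*z,z],-1)
    return (P-c["t"])@c["R"]   # world
def ray(c,u,v,h):
    d=c["R"].T@np.array([(u-c["cx"])/c["fx"],(v-c["cy"])/c["fy"],1]); o=-c["R"].T@c["t"]
    return o+d*(h-o[2])/d[2]
def save(c,n): cv2.imwrite("pics/"+n,cv2.cvtColor(c["frame"],cv2.COLOR_RGB2BGR))
E
python3 - <<'E'
from h import *
s=arm.get_state(); print({k:np.round(v,3) for k,v in s.items()})
ims=[]
for n in ("top","side"):
    c=cam(n); ims.append(c["frame"]); print(n,-c["R"].T@c["t"],c["fx"])
    np.savez("/tmp/"+n,**c)
im=np.hstack(ims); im=cv2.resize(im,(800,300)); 
cv2.imwrite("pics/a.png",cv2.cvtColor(ims[0],cv2.COLOR_RGB2BGR));cv2.imwrite("pics/b.png",cv2.cvtColor(ims[1],cv2.COLOR_RGB2BGR))
E
```

```text
pics
{'clock': np.float64(0.0), 'joint_positions': array([-1.309,  0.629,  0.038,  1.518, -0.027,  0.996, -0.02 ]), 'qd': array([ 0.001,  0.002, -0.001, -0.001, -0.   ,  0.   ,  0.001]), 'joint_efforts': array([ 1.0000e-03, -5.4973e+01,  1.1440e+00, -1.8664e+01, -5.2000e-02,
        2.4000e-02,  0.0000e+00]), 'position': array([209.033, 614.806, 218.566]), 'orientation': array([ 0.163,  0.987, -0.001, -0.   ]), 'contact_force': array([-0.073,  0.556, -0.495]), 'wrist_torque': array([ 0.009, -0.002,  0.007]), 'finger_force': np.float64(0.0), 'gripper_width': np.float64(94.34)}
top [ 395.13237827   58.95399602 1113.49208588] 591.9142978051815
side [250.92141573 506.11364873 589.02831937] 435.1803373140475
```

View pics/a.png

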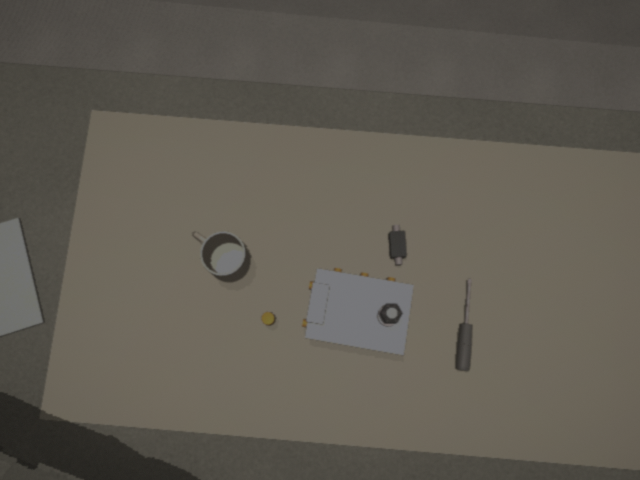

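View pics/b.png

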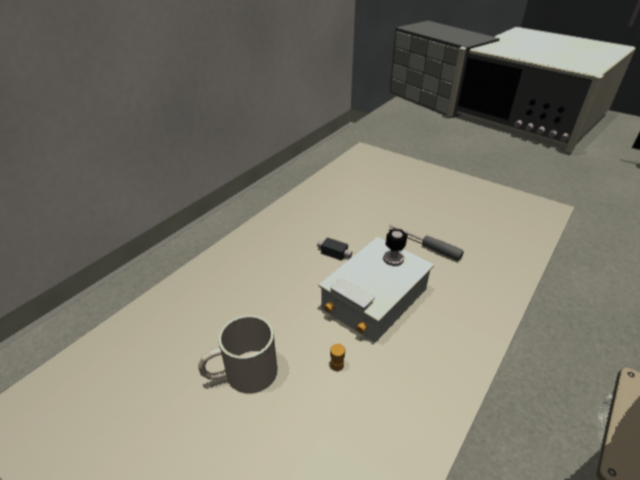

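The top view shows the box at about (360,312) and the knob at about (391,313). The mug, adapter, attenuator and screwdriver are all clear of it. In the side view the knob is at (397,240).

```bash
python3 - <<'E'
from h import *
for n,(u0,u1,v0,v1) in {"top":(372,412,294,333),"side":(380,412,222,256)}.items():
    c=dict(np.load(f"/tmp/{n}.npz")); P=points(c)[v0:v1,u0:u1].reshape(-1,3)
    h=P[:,2]; k=P[(h>98)&(h<150)]; top=np.percentile(k[:,2],90); t=k[k[:,2]>top-4]
    print(n,len(k),top,t.mean(0),cv2.minAreaRect(t[:,:2].astype(np.float32)))
    if n=="top":
        Q=points(c).reshape(-1,3); m=(Q[:,2]>58)&(Q[:,2]<85)&(np.hypot(*(Q[:,:2]-t.mean(0)[:2]).T)<180)
        print("cover",m.sum(),cv2.minAreaRect(Q[m][:,:2].astype(np.float32)))
        save(c,"t0.png")
        f=c["frame"][v0:v1,u0:u1]; g=cv2.resize(f,None,fx=12,fy=12,interpolation=cv2.INTER_CUBIC); cv2.imwrite("pics/c.png",g[:,:,::-1])
for x in [(391,313),(317,305)]: pass
E
```

```text
top 358 126.90471114897213 [490.05769117 -57.98414753 125.30127439] ((489.93011474609375, -58.129051208496094), (30.149091720581055, 34.87397003173828), 5.027334213256836)
cover 6793 ((495.0600280761719, -7.686424255371094), (178.0500030517578, 126.1916732788086), 84.8360366821289)
side 405 124.24636001424274 [490.74517184 -56.9560412  123.34041833] ((491.126220703125, -57.31663513183594), (32.234153747558594, 37.01325988769531), 7.159097194671631)
```

Emit:
arm_command([
  [0.014, -0.0336, 0, -6.2, 0.06],
  [0.014, -0.0336, 0, -6.2, 0.06],
  [0.014, -0.0336, 0, -6.2, 0.06],
  [0.014, -0.0336, 0, -6.2, 0.06],
  [0.014, -0.0336, 0, -6.2, 0.06],
  [0.014, -0.0336, 0, -6.2, 0.06],
  [0.014, -0.0336, 0, -6.2, 0.06],
  [0.014, -0.0336, 0, -6.2, 0.06],
])

```text
clock: 0.77
position: [321.4, 344.8, 219.4]
orientation: [0.564, 0.826, -0.0, -0.0]
contact_force: [0.5, -0.4, -0.2]
gripper_width: 60.1
finger_force: 0.0
```

Emit:
arm_command([
  [0.014, -0.0336, 0, -6.2, 0.06],
  [0.014, -0.0336, 0, -6.2, 0.06],
  [0.014, -0.0336, 0, -6.2, 0.06],
  [0.014, -0.0336, 0, -6.2, 0.06],
  [0.014, -0.0336, 0, -6.2, 0.06],
  [0.014, -0.0336, 0, -6.2, 0.06],
  [0.014, -0.0336, 0, -6.2, 0.06],
  [0.014, -0.0336, 0, -6.2, 0.06],
])

```text
clock: 1.43
position: [433.4, 76.2, 219.5]
orientation: [0.858, 0.513, 0.0, -0.0]
contact_force: [1.9, 1.1, -0.3]
gripper_width: 60.1
finger_force: 0.0
```

Emit:
arm_command([
  [0.014, -0.0336, 0, -6.2, 0.06],
  [0.014, -0.0336, 0, -6.2, 0.06],
  [0.014, -0.0336, 0, -6.2, 0.06],
  [0.014, -0.0336, 0, -6.2, 0.06],
  [0, 0, 0, 0, 0.06],
  [0, 0, 0, 0, 0.06],
])

```text
clock: 1.93
position: [489.3, -58.8, 219.2]
orientation: [0.948, 0.317, -0.0, 0.001]
contact_force: [-0.1, 0.5, -0.6]
gripper_width: 60.3
finger_force: 0.0
```

```bash
cat >> h.py <<'E'
def st():
    s=arm.get_state(); q=s["orientation"]; yaw=np.degrees(np.arctan2(2*(q[0]*q[1]+q[2]*q[3]),1-2*(q[1]**2+q[2]**2)))
    from scipy.spatial.transform import Rotation as Ro
    y=Ro.from_quat(q).as_matrix()
    print("t",round(float(s["clock"]),2),"p",np.round(s["position"],1),"yang",np.round(np.degrees(np.arctan2(y[1,1],y[0,1])),1),"tilt",np.round(y[:,2],3),"F",np.round(s["contact_force"],1),"M",np.round(s["wrist_torque"],2),"w",round(float(s["gripper_width"]),1),round(float(s["finger_force"]),1),"q",np.round(s["joint_positions"],2))
    return s
E
python3 - <<'E'
from h import *
st(); c=cam("wrist"); f=c["frame"]; P=points(c)
h=P[...,2]; m=(h>112)&(h<140)&(np.hypot(P[...,0]-490,P[...,1]+57.5)<40)
t=P[m]; print(m.sum(),t.mean(0),cv2.minAreaRect(t[:,:2].astype(np.float32)), np.percentile(t[:,2],[10,50,90]))
hull=cv2.convexHull(t[:,:2].astype(np.float32)); print(cv2.minEnclosingCircle(hull), np.round(cv2.approxPolyDP(hull,3,True)[:,0],1).tolist())
save(c,"w1.png")
E
```

```text
t 1.93 p [489.3 -58.8 219.2] yang -53.0 tilt [-0.    -0.001 -1.   ] F [-0.1  0.5 -0.6] M [-0.06  0.17 -0.02] w 60.3 0.0 q [-0.4   0.48  0.68  1.96 -0.4   0.84 -0.44]
2233 [492.81864543 -58.07129768 124.31065947] ((491.8025817871094, -58.86210632324219), (36.442726135253906, 32.02842330932617), 33.894168853759766) [123.43757574 124.76207696 125.78758321]
((491.5215148925781, -58.99080276489258), 18.527599334716797) [[508.20001220703125, -67.0], [507.0, -48.79999923706055], [492.1000061035156, -41.0], [474.79998779296875, -51.0], [476.79998779296875, -69.19999694824219], [490.8999938964844, -76.5]]
```

View pics/w1.png

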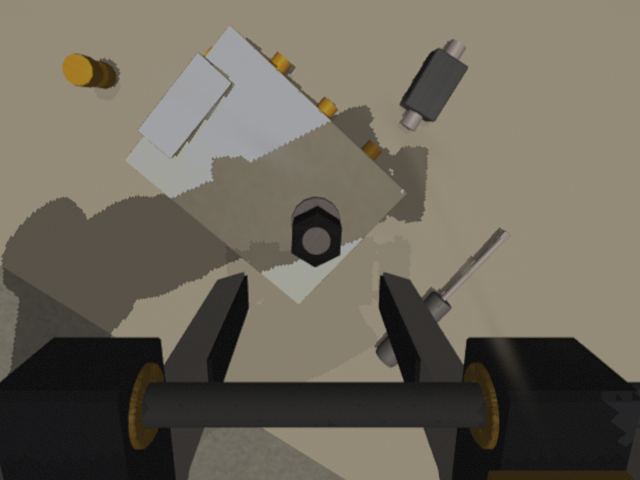

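The wrist view shows the knob at (316,238) with its vertical flats square to the jaws and the space around it clear. I'll descend and grip.

Emit:
arm_command([
  [0.002, 0.0, -0.02, -2, 0.06],
  [0, 0, -0.03, 0, 0.06],
  [0, 0, -0.03, 0, 0.06],
  [0, 0, -0.02, 0, 0.06],
  [0, 0, -0.006, 0, 0.06],
  [0, 0, 0, 0, 0.06],
  [0, 0, 0, 0, 0.06],
])

```text
clock: 2.57
position: [491.4, -55.8, 114.0]
orientation: [0.953, 0.303, 0.0, -0.0]
contact_force: [0.5, -0.9, 0.2]
gripper_width: 60.1
finger_force: 0.0
```

Emit:
arm_command([
  [0, 0, 0, 0, 0.025],
  [0, 0, 0, 0, 0.025],
  [0, 0, 0, 0, 0.025],
  [0, 0, 0, 0, 0.025],
  [0, 0, 0, 0, 0.025],
  [0, 0, 0, 0, 0.025],
], newtons=30)

```text
clock: 3.07
position: [493.2, -58.2, 114.3]
orientation: [0.953, 0.302, 0.002, 0.002]
contact_force: [3.4, -3.2, 1.0]
gripper_width: 31.7
finger_force: 30.0
```

```bash
python3 - <<'E'
from h import *
st()
E
```

```text
t 3.07 p [493.2 -58.2 114.3] yang -54.8 tilt [ 0.004 -0.003 -1.   ] F [ 3.4 -3.2  1. ] M [-0.88 -0.57  0.01] w 31.7 30.0 q [-0.3   0.63  0.54  2.05 -0.57  0.59 -0.32]
```

Emit:
arm_command([
  [0.0018, -0.0024, -0.001, 0, 0.025],
  [0, 0, -0.001, 0, 0.025],
  [0, 0, -0.001, 0, 0.025],
  [0, 0, -0.001, 0, 0.025],
  [0, 0, -0.001, 0, 0.025],
  [0, 0, 0, 0, 0.025],
])

```text
clock: 3.57
position: [493.3, -58.3, 108.2]
orientation: [0.953, 0.303, 0.0, -0.0]
contact_force: [3.9, 3.6, -2.0]
gripper_width: 31.8
finger_force: 30.0
```

Emit:
arm_command([
  [0, 0, -0.001, 0, 0.025],
  [0, 0, -0.001, 0, 0.025],
  [0, 0, -0.001, 0, 0.025],
  [0, 0, 0, 0, 0.025],
])

```text
clock: 3.9
position: [493.3, -58.4, 105.9]
orientation: [0.953, 0.303, 0.0, -0.001]
contact_force: [1.0, 3.8, 6.8]
gripper_width: 31.8
finger_force: 30.0
```

Emit:
arm_command([
  [0, 0, -0.001, 0, 0.025],
  [0, 0, -0.001, 0, 0.025],
  [0, 0, 0, 0, 0.025],
])

```text
clock: 4.15
position: [493.3, -58.3, 105.2]
orientation: [0.953, 0.303, 0.001, -0.001]
contact_force: [-1.5, 3.5, 19.5]
gripper_width: 31.9
finger_force: 30.0
```

Emit:
arm_command([
  [0, 0, 0.0005, 0, 0.025],
  [0, 0, 0, 5, 0.025],
  [0, 0, 0, 5, 0.025],
  [0, 0, 0, 5, 0.025],
  [0, 0, 0, 5, 0.025],
], newtons=50)

```text
clock: 4.57
position: [492.7, -57.7, 103.6]
orientation: [0.885, 0.466, -0.0, -0.001]
contact_force: [2.0, 4.6, -1.6]
gripper_width: 31.4
finger_force: 50.0
```

```bash
python3 - <<'E'
from h import *
st()
E
```

```text
t 4.57 p [492.7 -57.7 103.6] yang -34.5 tilt [-0.001  0.001 -1.   ] F [ 2.   4.6 -1.6] M [ 1.02 -0.6   0.  ] w 31.4 50.0 q [-0.22  0.63  0.42  2.06 -0.48  0.55 -0.06]
```

```bash
python3 - <<'E'
from h import *
c=cam("side"); f=c["frame"]; g=cv2.resize(f[190:290,330:460],(780,600),interpolation=cv2.INTER_CUBIC)
cv2.imwrite("pics/s1.png",g[:,:,::-1])
for h in (74,83,89,92,94,98,102,126):
    X=np.array([493,-58,h.__float__()]); p=c["R"]@X+c["t"]; print(h,p[0]/p[2]*c["fx"]+c["cx"],p[1]/p[2]*c["fy"]+c["cy"])
E
```

```text
74 392.55300186852605 255.97089244858034
83 393.076938558827 252.18157998250953
89 393.4305553439422 249.6240868409638
92 393.60868076684557 248.33581499815023
94 393.7279232861033 247.47340705254578
98 393.96759853802956 245.73998307834196
102 394.20887398529885 243.99498587349035
126 395.69104654681854 233.2753415572873
```

View pics/s1.png

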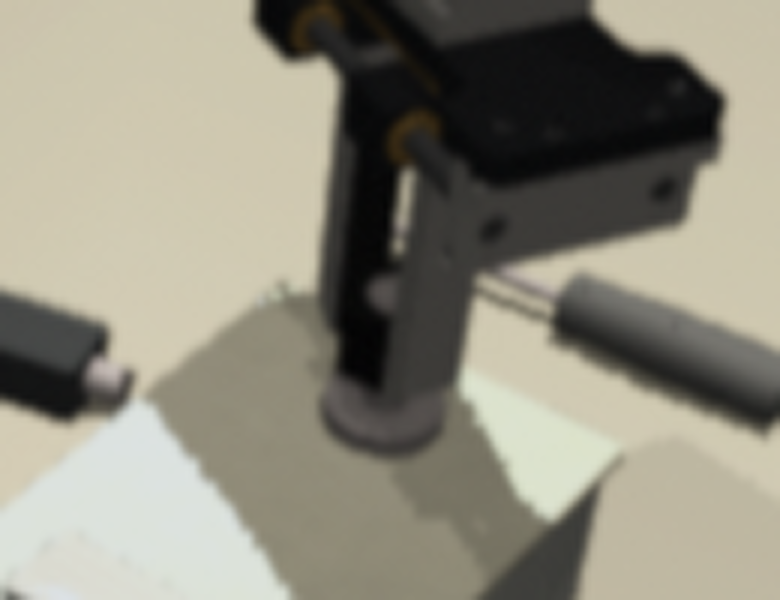

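The side view shows the gripped knob above the bushing, with its light cap at about (394,239). The tool came down 1.6 mm, either by slipping or by a drop, so I'll check the cap height.

```bash
cat >> h.py <<'E'
def cap():
    for n in ("side","wrist"):
        c=cam(n); P=points(c); m=(np.hypot(P[...,0]-493,P[...,1]+58)<9)&(P[...,2]>85)&(P[...,2]<135)&(c["z_map"]>0)
        t=P[m]; br=c["frame"][m].mean(1)
        print(n,m.sum(),np.percentile(t[:,2],[5,25,50,75,95]).round(1) if len(t) else "", "bright",(br>70).sum(), t[br>70].mean(0).round(1) if (br>70).any() else "")
E
python3 - <<'E'
from h import *
cap(); c=dict(np.load("/tmp/side.npz")); P=points(c); m=(np.hypot(P[...,0]-491,P[...,1]+58)<9)&(P[...,2]>85)&(P[...,2]<135)
print(np.percentile(P[m][:,2],[5,25,50,75,95]), (c["frame"][m].mean(1)>70).sum(), P[m][c["frame"][m].mean(1)>70].mean(0))
E
```

```text
side 29 [111.9 112.4 113.  113.5 114.1] bright 11 [495.7 -59.  113.3]
wrist 1468 [113.5 114.1 114.6 115.  115.6] bright 1202 [492.  -58.5 114.7]
[ 86.28148164  90.96536181 123.67206033 124.44913728 125.34071027] 48 [491.22006036 -57.70865948 124.25802898]
```

Emit:
arm_command([
  [0, 0, -0.0007, 0, 0.025],
  [0, 0, 0, 0, 0.025],
  [0, 0, 0, 0, 0.025],
])

```text
clock: 4.97
position: [492.7, -57.7, 102.7]
orientation: [0.886, 0.464, -0.0, -0.001]
contact_force: [3.4, 3.5, -3.4]
gripper_width: 31.6
finger_force: 50.0
```

Emit:
arm_command([
  [0, 0, -0.0005, 0, 0.025],
  [0, 0, 0, 0, 0.025],
  [0, 0, 0, 0, 0.025],
])

```text
clock: 5.22
position: [492.7, -57.7, 102.4]
orientation: [0.886, 0.464, -0.0, -0.001]
contact_force: [2.7, 4.1, -1.1]
gripper_width: 31.7
finger_force: 50.0
```

Emit:
arm_command([
  [0, 0, -0.0005, 0, 0.025],
  [0, 0, 0, 0, 0.025],
  [0, 0, 0, 0, 0.025],
])

```text
clock: 5.47
position: [492.7, -57.7, 102.0]
orientation: [0.886, 0.464, -0.0, -0.001]
contact_force: [2.6, 4.7, -0.5]
gripper_width: 31.7
finger_force: 50.0
```

```bash
python3 - <<'E'
from h import *
st(); cap()
E
```

```text
t 5.47 p [492.7 -57.7 102. ] yang -34.7 tilt [-0.001  0.001 -1.   ] F [ 2.6  4.7 -0.5] M [ 1.01 -0.57  0.04] w 31.7 50.0 q [-0.22  0.63  0.42  2.06 -0.48  0.55 -0.06]
side 27 [109.9 110.7 111.5 112.  112.9] bright 10 [495.4 -58.4 111.7]
wrist 1447 [111.9 112.7 113.1 113.6 114.2] bright 1195 [492.1 -58.4 113.2]
```

```bash
python3 - <<'E'
from h import *
def rep(n,c):
    P=points(c); X=P[...,0]-492;Y=P[...,1]+58; r=np.hypot(X,Y); Z=P[...,2]; ok=c["z_map"]>0
    cov=ok&(Y>35)&(Y<80)&(abs(X)<40)&(Z>50)&(Z<72)
    k=ok&(r<8)&(Z>100)&(Z<135); tab=ok&(r<300)&(abs(Z)<10)
    b=ok&(r<19)&(Z>69)&(Z<79)
    print(n,"cover",np.median(Z[cov]).round(2),cov.sum(),"knob",np.median(Z[k]).round(2),k.sum(),"tab",np.median(Z[tab]).round(2),"bush",np.median(Z[b]).round(2),b.sum())
for n in("top","side"): rep(n+"0",dict(np.load(f"/tmp/{n}.npz")))
for n in("side","wrist"): rep(n,cam(n))
E
```

```text
top0 cover 66.77 1152 knob 125.37 74 tab 1.74 bush 74.7 64
side0 cover 65.37 809 knob 124.14 43 tab 0.47 bush 73.39 193
side cover 65.34 810 knob 112.09 21 tab 0.48 bush 73.12 148
wrist cover 66.75 15454 knob 113.22 1129 tab 1.9 bush 74.56 1138
```

Emit:
arm_command([
  [0, 0, -0.0005, 0, 0.025],
  [0, 0, 0, 0, 0.025],
  [0, 0, 0, 0, 0.025],
])

```text
clock: 5.92
position: [492.7, -57.7, 101.5]
orientation: [0.886, 0.464, -0.0, -0.001]
contact_force: [2.3, 5.0, -0.7]
gripper_width: 31.4
finger_force: 50.0
```

Emit:
arm_command([
  [0, 0, -0.0005, 0, 0.025],
  [0, 0, 0, 0, 0.025],
  [0, 0, 0, 0, 0.025],
])

```text
clock: 6.17
position: [492.7, -57.8, 101.1]
orientation: [0.886, 0.464, -0.0, -0.001]
contact_force: [2.0, 5.1, 1.2]
gripper_width: 31.6
finger_force: 50.0
```

Emit:
arm_command([
  [0, 0, -0.0005, 0, 0.025],
  [0, 0, 0, 0, 0.025],
  [0, 0, 0, 0, 0.025],
])

```text
clock: 6.42
position: [492.7, -57.7, 100.7]
orientation: [0.886, 0.464, -0.0, -0.001]
contact_force: [1.5, 5.0, 2.8]
gripper_width: 31.4
finger_force: 50.0
```

Emit:
arm_command([
  [0, 0, -0.0005, 0, 0.025],
  [0, 0, 0, 0, 0.025],
  [0, 0, 0, 0, 0.025],
])

```text
clock: 6.67
position: [492.7, -57.8, 100.5]
orientation: [0.886, 0.464, 0.0, -0.001]
contact_force: [1.3, 5.4, 5.6]
gripper_width: 31.3
finger_force: 50.0
```

```bash
python3 - <<'E'
from h import *
st(); cap()
E
```

```text
t 6.67 p [492.7 -57.8 100.5] yang -34.7 tilt [-0.001  0.002 -1.   ] F [1.3 5.4 5.6] M [ 1.1  -0.29  0.02] w 31.3 50.0 q [-0.21  0.64  0.41  2.06 -0.48  0.54 -0.06]
side 30 [109.  109.8 110.4 110.8 111.3] bright 11 [495.5 -58.3 110.5]
wrist 1458 [110.5 111.2 111.6 112.1 112.7] bright 1199 [492.1 -58.5 111.7]
```

Emit:
arm_command([
  [0, 0, 0, 5, 0.025],
  [0, 0, 0, 5, 0.025],
  [0, 0, 0, 5, 0.025],
  [0, 0, 0, 5, 0.025],
  [0, 0, 0, 0, 0.025],
])

```text
clock: 7.18
position: [491.9, -57.4, 100.4]
orientation: [0.791, 0.612, 0.0, -0.002]
contact_force: [-0.7, 5.4, 6.7]
gripper_width: 31.6
finger_force: 50.0
```

```bash
python3 - <<'E'
from h import *
st(); cap()
E
```

```text
t 7.18 p [491.9 -57.4 100.4] yang -14.5 tilt [-0.002  0.003 -1.   ] F [-0.7  5.4  6.7] M [1.41 0.04 0.02] w 31.6 50.0 q [-0.15  0.62  0.31  2.06 -0.37  0.52  0.18]
side 53 [108.7 109.4 110.  110.8 111.5] bright 29 [492.5 -59.4 110.3]
wrist 1437 [110.5 111.3 111.6 112.1 112.7] bright 1185 [492.1 -58.4 111.8]
```

Emit:
arm_command([
  [0, 0, 0, 5, 0.025],
  [0, 0, 0, 5, 0.025],
  [0, 0, 0, 5, 0.025],
  [0, 0, 0, 5, 0.025],
  [0, 0, 0, 0, 0.025],
])

```text
clock: 7.7
position: [491.2, -57.3, 100.5]
orientation: [0.672, 0.74, -0.0, -0.002]
contact_force: [-2.1, 6.5, 10.0]
gripper_width: 31.7
finger_force: 50.0
```

Emit:
arm_command([
  [0, 0, 0, 5, 0.025],
  [0, 0, 0, 5, 0.025],
  [0, 0, 0, 5, 0.025],
  [0, 0, 0, 5, 0.025],
  [0, 0, 0, 0, 0.025],
])

```text
clock: 8.12
position: [490.4, -57.5, 100.4]
orientation: [0.534, 0.846, -0.0, -0.003]
contact_force: [-3.1, 6.1, 10.6]
gripper_width: 31.3
finger_force: 50.0
```

```bash
python3 - <<'E'
from h import *
st(); cap()
E
```

```text
t 8.12 p [490.4 -57.5 100.4] yang 25.5 tilt [-0.005  0.002 -1.   ] F [-3.1  6.1 10.6] M [1.44 0.83 0.2 ] w 31.3 50.0 q [-0.02  0.6   0.12  2.05 -0.15  0.5   0.65]
side 51 [108.6 109.5 109.9 110.5 111.5] bright 30 [491.9 -59.7 110.2]
wrist 1415 [110.5 111.2 111.7 112.1 112.7] bright 1182 [491.9 -58.4 111.8]
```

```bash
python3 - <<'E'
from h import *
c=cam("wrist"); g=cv2.resize(c["frame"][120:420,160:480],(640,600),interpolation=cv2.INTER_CUBIC); g=cv2.convertScaleAbs(g,alpha=1.8)
cv2.imwrite("pics/w2.png",g[:,:,::-1])
E
```

```text
(no output)
```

View pics/w2.png

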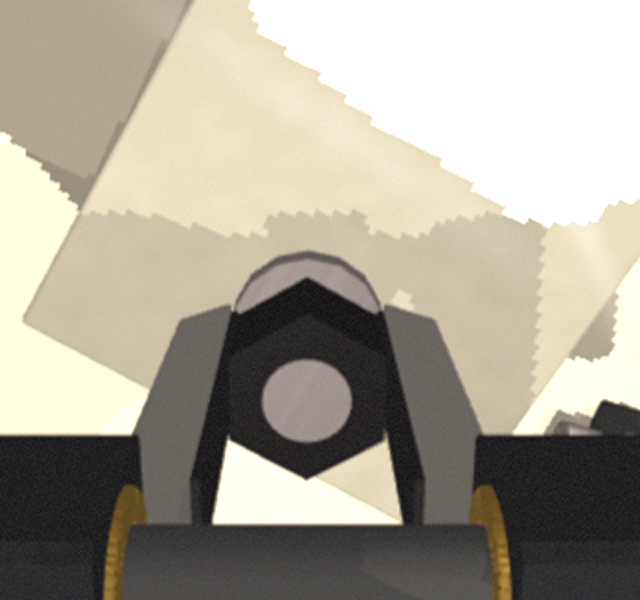

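Emit:
arm_command([
  [-0.001, 0.0015, 0, 5, 0.025],
  [0, 0, 0, 5, 0.025],
  [0, 0, 0, 5, 0.025],
  [0, 0, 0, 5, 0.025],
  [0, 0, 0, 0, 0.025],
])

```text
clock: 8.68
position: [489.6, -58.0, 99.1]
orientation: [0.38, 0.925, -0.001, -0.002]
contact_force: [0.5, 1.9, -8.7]
gripper_width: 32.0
finger_force: 50.0
```

Emit:
arm_command([
  [0, 0, 0, 5, 0.025],
  [0, 0, 0, 5, 0.025],
  [0, 0, 0, 5, 0.025],
  [0, 0, 0, 5, 0.025],
  [0, 0, 0, 0, 0.025],
])

```text
clock: 9.1
position: [489.2, -58.6, 99.0]
orientation: [0.215, 0.977, -0.001, -0.003]
contact_force: [-2.5, -0.4, -8.3]
gripper_width: 31.6
finger_force: 50.0
```

```bash
python3 - <<'E'
from h import *
st(); cap()
E
```

```text
t 9.1 p [489.2 -58.6  99. ] yang 65.2 tilt [-0.006 -0.001 -1.   ] F [-2.5 -0.4 -8.3] M [-0.32  0.38  0.05] w 31.6 50.0 q [ 0.11  0.6  -0.07  2.05  0.08  0.5   1.11]
side 38 [107.3 108.1 108.7 109.4 110.2] bright 25 [490.8 -60.1 108.6]
wrist 1377 [109.2 109.8 110.2 110.6 111.2] bright 1168 [491.8 -58.5 110.3]
```

Emit:
arm_command([
  [0.0005, 0, -0.0007, 0, 0.025],
  [0, 0, 0, 0, 0.025],
  [0, 0, 0, 0, 0.025],
])

```text
clock: 9.45
position: [489.3, -58.6, 98.7]
orientation: [0.216, 0.976, -0.001, -0.003]
contact_force: [-5.0, -1.8, -7.6]
gripper_width: 31.4
finger_force: 50.0
```

Emit:
arm_command([
  [0, 0, -0.0007, 0, 0.025],
  [0, 0, 0, 0, 0.025],
  [0, 0, 0, 0, 0.025],
])

```text
clock: 9.7
position: [489.2, -58.5, 98.3]
orientation: [0.216, 0.976, -0.001, -0.003]
contact_force: [-5.1, -0.6, -3.8]
gripper_width: 31.8
finger_force: 50.0
```

```bash
python3 - <<'E'
from h import *
st()
c=dict(np.load("/tmp/side.npz")); f=c["frame"]
for v in range(228,266): print(v, f[v,388:402].mean(1).astype(int).tolist(), round(float(points(c)[v,395,2]),1))
E
```

```text
t 9.7 p [489.2 -58.5  98.3] yang 65.0 tilt [-0.006 -0.001 -1.   ] F [-5.1 -0.6 -3.8] M [-0.61  1.3  -0.04] w 31.8 50.0 q [ 0.11  0.6  -0.07  2.05  0.08  0.5   1.11]
228 [162, 141, 128, 119, 99, 83, 81, 94, 110, 125, 133, 136, 140, 150] 11.4
229 [146, 108, 83, 78, 70, 60, 52, 51, 60, 68, 76, 80, 88, 106] 123.0
230 [136, 84, 43, 34, 39, 52, 59, 66, 67, 61, 60, 56, 48, 54] 122.7
231 [130, 72, 30, 25, 56, 95, 112, 120, 120, 115, 112, 102, 75, 44] 123.3
232 [95, 47, 22, 41, 94, 141, 154, 156, 156, 155, 154, 148, 123, 81] 124.0
233 [53, 25, 20, 56, 120, 156, 164, 165, 165, 165, 164, 162, 152, 121] 123.5
234 [28, 18, 19, 56, 120, 154, 164, 166, 166, 166, 165, 165, 162, 141] 123.6
235 [17, 16, 16, 39, 89, 132, 154, 160, 162, 163, 163, 162, 156, 130] 124.4
236 [10, 13, 14, 22, 49, 88, 120, 136, 145, 148, 147, 141, 128, 92] 124.1
237 [6, 7, 12, 15, 24, 42, 65, 84, 101, 107, 104, 94, 78, 48] 124.5
238 [4, 4, 7, 11, 15, 20, 27, 35, 45, 48, 46, 40, 33, 23] 122.3
239 [3, 4, 5, 8, 11, 15, 15, 15, 16, 16, 16, 15, 15, 14] 123.0
240 [4, 3, 4, 4, 6, 11, 10, 10, 10, 9, 7, 9, 9, 9] 123.6
241 [5, 2, 3, 4,
[... 888 characters left out ...]

256 [68, 64, 54, 46, 44, 45, 45, 45, 45, 50, 62, 66, 68, 75] 79.4
257 [71, 67, 61, 52, 48, 47, 47, 46, 48, 55, 64, 68, 72, 85] 77.6
258 [77, 73, 68, 62, 57, 54, 53, 54, 56, 61, 66, 71, 84, 111] 73.8
259 [83, 81, 77, 70, 65, 63, 62, 62, 64, 67, 68, 79, 109, 133] 73.9
260 [85, 89, 86, 78, 78, 79, 77, 74, 77, 79, 81, 94, 126, 135] 73.8
261 [82, 101, 103, 94, 105, 113, 109, 99, 108, 112, 110, 111, 122, 114] 73.3
262 [68, 95, 100, 95, 117, 131, 129, 117, 128, 129, 121, 109, 100, 86] 73.0
263 [62, 66, 66, 68, 87, 103, 106, 102, 106, 102, 89, 74, 72, 92] 74.3
264 [100, 81, 73, 68, 64, 65, 66, 66, 68, 68, 65, 74, 94, 137] 71.8
265 [157, 142, 135, 118, 93, 79, 77, 77, 81, 91, 98, 128, 151, 178] 68.8
```

```bash
python3 - <<'E'
from h import *
cap()
c=cam("top"); P=points(c); m=(np.hypot(P[...,0]-492,P[...,1]+58)<16)&(P[...,2]>100); print(m.sum())
c=cam("side"); g=cv2.resize(c["frame"][215:275,350:440],(800,533),interpolation=cv2.INTER_CUBIC); cv2.imwrite("pics/s2.png",cv2.convertScaleAbs(g,alpha=1.5)[:,:,::-1])
P=points(c)
for v in range(234,264): print(v,[round(float(P[v,u,2])) for u in range(384,404)])
E
```

```text
side 38 [106.6 107.4 107.8 108.3 109.2] bright 28 [491.5 -60.1 108. ]
wrist 1378 [108.5 109.1 109.6 109.9 110.5] bright 1168 [491.9 -58.5 109.6]
563
234 [135, 136, 139, 141, 142, 143, 143, 141, 140, 139, 589, -3, 1, 1, 0, 2, 1, 0, 115, 117]
235 [134, 135, 139, 140, 141, 140, 141, 137, 139, 137, 1, 3, -1, 1, -1, 0, 1, 114, 114, 116]
236 [131, 133, 135, 138, 139, 139, 136, 138, 135, 133, 0, 0, -1, 1, 0, 1, 1, 111, 112, 115]
237 [130, 130, 133, 134, 138, 136, 135, 133, 133, 132, 107, 107, 107, 108, 108, 109, 106, 108, 109, 112]
238 [126, 129, 132, 132, 135, 134, 134, 131, 130, 108, 107, 108, 107, 107, 107, 108, 107, 107, 108, 110]
239 [125, 127, 130, 131, 131, 132, 131, 128, 129, 107, 107, 108, 108, 108, 108, 106, 108, 107, 106, 107]
240 [124, 126, 128, 130, 131, 129, 128, 127, 127, 108, 108, 110, 107, 108, 107, 108, 107, 107, 107, 108]
241 [122, 124, 125, 127, 127, 126, 126, 125, 125, 108, 108, 108, 109, 109, 109, 109, 106, 107, 108, 108]
242 [120, 123, 123, 125, 125, 124, 124, 124, 121, 108, 109, 107, 108, 108, 108, 109, 109, 107, 106, 108]
243 [118, 120, 121, 124, 122, 123, 121, 121,
[... 1222 characters left out ...]
91, 91, 90, 84, 73]
256 [74, 73, 95, 94, 92, 91, 90, 88, 87, 88, 87, 87, 88, 88, 88, 86, 87, 86, 71, 72]
257 [74, 74, 73, 92, 91, 90, 87, 85, 85, 85, 86, 84, 85, 85, 85, 86, 85, 74, 74, 74]
258 [72, 73, 73, 74, 87, 87, 86, 74, 75, 75, 76, 76, 75, 74, 72, 73, 74, 73, 73, 74]
259 [72, 73, 73, 75, 71, 74, 73, 73, 73, 74, 74, 73, 73, 73, 74, 74, 72, 74, 73, 73]
260 [69, 71, 74, 73, 73, 73, 73, 73, 76, 72, 73, 71, 73, 73, 74, 75, 73, 74, 73, 73]
261 [67, 69, 71, 74, 75, 73, 74, 72, 74, 73, 74, 74, 75, 73, 72, 74, 73, 73, 71, 69]
262 [67, 69, 70, 71, 73, 75, 71, 73, 74, 73, 74, 72, 74, 73, 73, 74, 73, 72, 589, 68]
263 [63, 67, 68, 68, 69, 72, 71, 74, 71, 73, 72, 74, 73, 73, 72, 71, 71, 70, 67, 66]
```

View pics/s2.png

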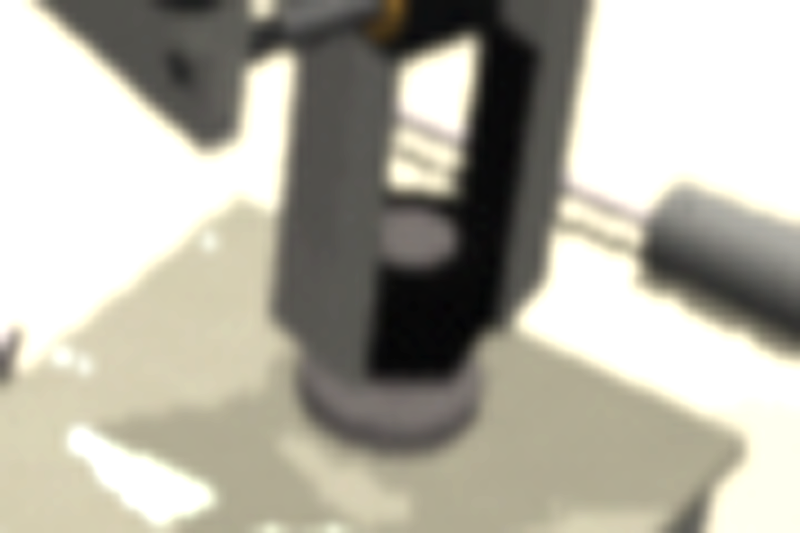

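The side view shows the knob's underside at about z = 85, which is deeper than the drop should give (19 mm). A gentle pull up should tell me whether the thread holds it.

Emit:
arm_command([
  [0, 0, 0.001, 0, 0.025],
  [0, 0, 0.0005, 0, 0.025],
  [0, 0, 0, 0, 0.025],
  [0, 0, 0, 0, 0.025],
])

```text
clock: 10.23
position: [489.2, -58.5, 99.2]
orientation: [0.216, 0.976, -0.001, -0.003]
contact_force: [-5.0, -2.5, -10.4]
gripper_width: 31.6
finger_force: 50.0
```

```bash
python3 - <<'E'
from h import *
st(); cap()
E
```

```text
t 10.23 p [489.2 -58.5  99.2] yang 65.0 tilt [-0.007 -0.001 -1.   ] F [ -5.   -2.5 -10.4] M [-0.75  1.16 -0.09] w 31.6 50.0 q [ 0.11  0.6  -0.07  2.05  0.08  0.5   1.11]
side 38 [107.4 108.5 109.1 109.5 110.2] bright 26 [491.2 -60.1 109.1]
wrist 1388 [109.3 110.  110.4 110.8 111.4] bright 1178 [491.9 -58.5 110.5]
```

Emit:
arm_command([
  [0, 0, 0.0007, 0, 0.025],
  [0, 0, 0, 0, 0.025],
  [0, 0, 0, 0, 0.025],
])

```text
clock: 10.58
position: [489.3, -58.5, 99.5]
orientation: [0.216, 0.976, -0.001, -0.003]
contact_force: [-4.3, -3.3, -17.5]
gripper_width: 31.5
finger_force: 50.0
```

```bash
python3 - <<'E'
from h import *
st(); cap()
E
```

```text
t 10.58 p [489.3 -58.5  99.5] yang 65.1 tilt [-0.007 -0.001 -1.   ] F [ -4.3  -3.3 -17.5] M [-0.93  1.01 -0.03] w 31.5 50.0 q [ 0.11  0.6  -0.07  2.05  0.08  0.5   1.11]
side 39 [107.5 108.5 109.  109.4 110.3] bright 24 [491.3 -60.1 109.1]
wrist 1383 [109.6 110.2 110.7 111.1 111.6] bright 1173 [491.9 -58.5 110.8]
```

Emit:
arm_command([
  [0, 0, -0.0012, 0, 0.025],
  [0, 0, 0, 5, 0.025],
  [0, 0, 0, 5, 0.025],
  [0, 0, 0, 5, 0.025],
  [0, 0, 0, 5, 0.025],
  [0, 0, 0, 0, 0.025],
])

```text
clock: 11.18
position: [489.1, -59.3, 99.2]
orientation: [0.041, 0.999, -0.001, -0.003]
contact_force: [-6.7, -4.4, -7.6]
gripper_width: 31.4
finger_force: 50.0
```

Emit:
arm_command([
  [0, 0, 0, 5, 0.025],
  [0, 0, 0, 5, 0.025],
  [0, 0, 0, 5, 0.025],
  [0, 0, 0, 5, 0.025],
  [0, 0, 0, 0, 0.025],
  [0, 0, 0, 0, 0.025],
])

```text
clock: 11.68
position: [489.1, -60.1, 99.3]
orientation: [-0.131, 0.991, -0.001, -0.004]
contact_force: [-5.9, -4.3, -6.1]
gripper_width: 31.5
finger_force: 50.0
```

```bash
python3 - <<'E'
from h import *
st(); cap()
E
```

```text
t 11.68 p [489.1 -60.1  99.3] yang 105.0 tilt [-0.007 -0.003 -1.   ] F [-5.9 -4.3 -6.1] M [-1.36  1.44  0.1 ] w 31.5 50.0 q [ 0.24  0.61 -0.26  2.05  0.31  0.53  1.59]
side 0  bright 0 
wrist 1349 [109.5 110.1 110.5 111.  111.6] bright 1172 [491.9 -58.6 110.6]
```

Emit:
arm_command([
  [-0.001, -0.0008, -0.0007, 0, 0.025],
  [0, 0, 0, 0, 0.025],
  [0, 0, 0, 0, 0.025],
])

```text
clock: 12.03
position: [489.1, -60.2, 99.1]
orientation: [-0.131, 0.991, -0.001, -0.003]
contact_force: [-5.7, -2.8, -4.5]
gripper_width: 31.7
finger_force: 50.0
```

Emit:
arm_command([
  [0, 0, -0.0007, 0, 0.025],
  [0, 0, 0, 0, 0.025],
  [0, 0, 0, 0, 0.025],
])

```text
clock: 12.28
position: [489.1, -60.1, 98.6]
orientation: [-0.131, 0.991, -0.001, -0.003]
contact_force: [-6.2, -4.3, -2.5]
gripper_width: 31.8
finger_force: 50.0
```

Emit:
arm_command([
  [0, 0, -0.0007, 0, 0.025],
  [0, 0, 0, 0, 0.025],
  [0, 0, 0, 0, 0.025],
])

```text
clock: 12.53
position: [489.1, -60.1, 97.9]
orientation: [-0.131, 0.991, -0.001, -0.003]
contact_force: [-6.9, -3.4, -0.7]
gripper_width: 31.4
finger_force: 50.0
```

```bash
python3 - <<'E'
from h import *
st(); cap()
E
```

```text
t 12.53 p [489.1 -60.1  97.9] yang 105.0 tilt [-0.005 -0.003 -1.   ] F [-6.9 -3.4 -0.7] M [-1.    1.56  0.07] w 31.4 50.0 q [ 0.24  0.61 -0.26  2.05  0.31  0.52  1.59]
side 0  bright 0 
wrist 1364 [108.2 108.8 109.2 109.6 110.2] bright 1173 [491.9 -58.6 109.3]
```

Emit:
arm_command([
  [0, 0, 0, 0, 0.056],
  [0, 0, 0, 0, 0.056],
  [0, 0, 0, 0, 0.056],
  [0, 0, 0, -7, 0.056],
  [0, 0, 0, -7, 0.056],
  [0, 0, 0, -7, 0.056],
  [0, 0, 0, -7, 0.056],
  [0, 0, 0, -7, 0.056],
])

```text
clock: 13.3
position: [493.4, -57.8, 98.5]
orientation: [0.175, 0.985, 0.001, 0.002]
contact_force: [-0.6, 0.4, -0.7]
gripper_width: 55.7
finger_force: 0.0
```

```bash
python3 - <<'E'
from h import *
st(); cap()
E
```

```text
t 13.3 p [493.4 -57.8  98.5] yang 69.9 tilt [ 0.004  0.    -1.   ] F [-0.6  0.4 -0.7] M [ 0.05 -0.01 -0.01] w 55.7 0.0 q [ 0.12  0.6  -0.09  2.05  0.11  0.49  1.17]
side 53 [106.2 106.7 107.6 108.3 108.9] bright 33 [492.1 -59.6 107.8]
wrist 1381 [108.1 108.7 109.2 109.6 110.2] bright 1183 [491.9 -58.5 109.2]
```

Emit:
arm_command([
  [-0.0015, -0.0007, 0, -7, 0.056],
  [0, 0, 0, -7, 0.056],
  [0, 0, 0, -7, 0.056],
  [0, 0, 0, -7, 0.056],
  [0, 0, 0, -7, 0.056],
  [0, 0, 0, -7, 0.056],
  [0, 0, 0, -7, 0.056],
  [0, 0, 0, -7, 0.056],
])

```text
clock: 14.07
position: [491.1, -58.6, 98.1]
orientation: [0.615, 0.789, 0.001, 0.001]
contact_force: [0.5, 0.1, 1.0]
gripper_width: 55.8
finger_force: 0.0
```

Emit:
arm_command([
  [0, 0, 0, -7, 0.056],
  [0, 0, 0, -7, 0.056],
  [0, 0, 0, -7, 0.056],
  [0, 0, 0, -7, 0.056],
  [0, 0, 0, -7, 0.056],
  [0, 0, 0, -7, 0.056],
  [0, 0, 0, -7, 0.056],
  [0, 0, 0, -7, 0.056],
])

```text
clock: 14.73
position: [491.0, -58.6, 98.0]
orientation: [0.913, 0.408, 0.001, 0.0]
contact_force: [0.3, 0.2, 0.3]
gripper_width: 55.9
finger_force: 0.0
```

Emit:
arm_command([
  [0, 0, 0, -7, 0.056],
  [0, 0, 0, -7, 0.056],
  [0, 0, 0, -7, 0.056],
  [0, 0, 0, -7, 0.056],
  [0, 0, 0, -7, 0.056],
  [0, 0, 0, -7, 0.056],
  [0, 0, 0, -7, 0.056],
  [0, 0, 0, -7, 0.056],
])

```text
clock: 15.4
position: [490.8, -58.5, 97.9]
orientation: [0.998, -0.068, 0.0, -0.0]
contact_force: [-0.1, 0.4, -0.9]
gripper_width: 55.7
finger_force: 0.0
```

Emit:
arm_command([
  [0, 0, 0, -7, 0.056],
  [0, 0, 0, -7, 0.056],
  [0, 0, 0, -7, 0.056],
  [0, 0, 0, -7, 0.056],
  [0, 0, 0, -7, 0.056],
  [0, 0, 0, -2, 0.056],
  [0, 0, 0, 0, 0.056],
])

```text
clock: 15.98
position: [490.5, -58.6, 97.5]
orientation: [0.925, -0.379, -0.0, 0.0]
contact_force: [0.2, -0.3, -1.0]
gripper_width: 56.2
finger_force: 0.0
```

```bash
python3 - <<'E'
from h import *
st(); cap()
E
```

```text
t 15.98 p [490.5 -58.6  97.5] yang -134.6 tilt [-0. -0. -1.] F [ 0.2 -0.3 -1. ] M [ 0.07  0.16 -0.04] w 56.2 0.0 q [-0.49  0.79  0.89  2.07 -0.94  0.75 -1.33]
side 49 [106.3 107.  107.6 108.2 108.7] bright 30 [492.1 -59.5 107.7]
wrist 1438 [107.9 108.5 109.  109.5 110.1] bright 1183 [492.1 -58.6 109.1]
```

Emit:
arm_command([
  [0.001, 0, 0, 0, 0.025],
  [0, 0, 0, 0, 0.025],
  [0, 0, 0, 0, 0.025],
  [0, 0, 0, 0, 0.025],
  [0, 0, 0.0005, 0, 0.025],
  [0, 0, 0, 0, 0.025],
])

```text
clock: 16.58
position: [490.9, -59.2, 98.2]
orientation: [0.925, -0.381, -0.0, 0.0]
contact_force: [-0.4, -1.3, -1.7]
gripper_width: 31.7
finger_force: 50.0
```

Emit:
arm_command([
  [0, 0, 0.0005, 0, 0.025],
  [0, 0, 0, 0, 0.025],
  [0, 0, 0, 0, 0.025],
])

```text
clock: 16.83
position: [490.9, -59.2, 98.7]
orientation: [0.925, -0.381, -0.0, 0.0]
contact_force: [0.6, -1.5, -3.9]
gripper_width: 31.6
finger_force: 50.0
```

Emit:
arm_command([
  [0, 0, 0.0005, 0, 0.025],
  [0, 0, 0, 0, 0.025],
  [0, 0, 0, 0, 0.025],
])

```text
clock: 17.08
position: [490.9, -59.2, 99.2]
orientation: [0.925, -0.381, -0.0, 0.0]
contact_force: [0.0, -1.8, -5.5]
gripper_width: 31.7
finger_force: 50.0
```

```bash
python3 - <<'E'
from h import *
st(); cap()
E
```

```text
t 17.08 p [490.9 -59.2  99.2] yang -134.8 tilt [-0.    -0.001 -1.   ] F [ 0.  -1.8 -5.5] M [-0.47  0.1   0.07] w 31.7 50.0 q [-0.49  0.79  0.9   2.07 -0.94  0.76 -1.34]
side 55 [107.6 108.5 109.1 109.6 110.1] bright 29 [492.  -59.5 109.1]
wrist 1436 [109.2 109.9 110.3 110.7 111.3] bright 1195 [492.1 -58.6 110.4]
```

Emit:
arm_command([
  [0, 0, 0.0006, 0, 0.025],
  [0, 0, 0, 0, 0.025],
  [0, 0, 0, 0, 0.025],
])

```text
clock: 17.43
position: [490.9, -59.2, 99.6]
orientation: [0.925, -0.381, -0.0, 0.0]
contact_force: [-0.5, -3.5, -10.6]
gripper_width: 31.8
finger_force: 50.0
```

Emit:
arm_command([
  [0, 0, 0.0006, 0, 0.025],
  [0, 0, 0, 0, 0.025],
  [0, 0, 0, 0, 0.025],
])

```text
clock: 17.68
position: [490.8, -59.2, 100.0]
orientation: [0.925, -0.381, -0.0, 0.0]
contact_force: [1.6, -5.0, -16.9]
gripper_width: 31.9
finger_force: 50.0
```

```bash
python3 - <<'E'
from h import *
st(); cap()
E
```

```text
t 17.68 p [490.8 -59.2 100. ] yang -134.8 tilt [-0.001 -0.001 -1.   ] F [  1.6  -5.  -16.9] M [-0.97 -0.34 -0.04] w 31.9 50.0 q [-0.49  0.79  0.9   2.07 -0.94  0.76 -1.34]
side 53 [108.4 109.2 109.7 110.2 110.8] bright 30 [491.9 -60.  109.7]
wrist 1435 [110.  110.8 111.2 111.6 112.1] bright 1195 [492.1 -58.7 111.3]
```

Emit:
arm_command([
  [0, 0, -0.0003, 6, 0.025],
  [0, 0, 0.0001, 6, 0.025],
  [0, 0, 0.0001, 6, 0.025],
  [0, 0, 0.0001, 6, 0.025],
  [0, 0, 0.0001, 6, 0.025],
  [0, 0, 0.0001, 6, 0.025],
  [0, 0, 0.0001, 6, 0.025],
  [0, 0, 0.0001, 6, 0.025],
])

```text
clock: 18.45
position: [490.7, -59.6, 101.5]
orientation: [1.0, 0.03, 0.0, 0.0]
contact_force: [0.3, -4.4, -11.7]
gripper_width: 31.5
finger_force: 50.0
```

Emit:
arm_command([
  [0, 0, 0.0001, 6, 0.025],
  [0, 0, 0.0001, 6, 0.025],
  [0, 0, 0.0001, 6, 0.025],
  [0, 0, 0.0001, 6, 0.025],
  [0, 0, 0.0001, 6, 0.025],
  [0, 0, 0.0001, 6, 0.025],
  [0, 0, 0.0001, 6, 0.025],
  [0, 0, 0.0001, 6, 0.025],
])

```text
clock: 19.12
position: [490.9, -60.0, 102.1]
orientation: [0.901, 0.434, -0.0, 0.0]
contact_force: [0.9, -4.8, -12.7]
gripper_width: 31.6
finger_force: 50.0
```

```bash
python3 - <<'E'
from h import *
st(); cap()
E
```

```text
t 19.12 p [490.9 -60.  102.1] yang -38.6 tilt [ 0.    -0.001 -1.   ] F [  0.9  -4.8 -12.7] M [-0.89 -0.13 -0.12] w 31.6 50.0 q [-0.23  0.64  0.45  2.06 -0.51  0.55 -0.09]
side 34 [110.4 111.5 111.8 112.2 113.2] bright 13 [494.7 -58.2 112. ]
wrist 1473 [112.1 112.8 113.2 113.7 114.2] bright 1203 [492.1 -58.5 113.4]
```

Emit:
arm_command([
  [0, 0, 0.0001, 6, 0.025],
  [0, 0, 0.0001, 6, 0.025],
  [0, 0, 0.0001, 6, 0.025],
  [0, 0, 0.0001, 6, 0.025],
  [0, 0, 0.0001, 6, 0.025],
  [0, 0, 0.0001, 6, 0.025],
  [0, 0, 0.0001, 6, 0.025],
  [0, 0, 0.0001, 6, 0.025],
])

```text
clock: 19.88
position: [491.4, -60.1, 103.1]
orientation: [0.648, 0.762, -0.0, 0.001]
contact_force: [1.8, -3.4, -7.6]
gripper_width: 31.7
finger_force: 50.0
```

Emit:
arm_command([
  [0, 0, 0.0001, 6, 0.025],
  [0, 0, 0.0001, 6, 0.025],
  [0, 0, 0.0001, 6, 0.025],
  [0, 0, 0.0001, 6, 0.025],
  [0, 0, 0.0001, 6, 0.025],
  [0, 0, 0.0001, 6, 0.025],
  [0, 0, 0.0001, 6, 0.025],
  [0, 0, 0.0001, 6, 0.025],
])

```text
clock: 20.55
position: [491.7, -59.9, 103.8]
orientation: [0.282, 0.959, -0.0, 0.001]
contact_force: [2.6, -1.1, -10.3]
gripper_width: 31.2
finger_force: 50.0
```

Emit:
arm_command([
  [0, 0, 0.0001, 6, 0.025],
  [0, 0, 0.0001, 6, 0.025],
  [0, 0, 0.0001, 6, 0.025],
  [0, 0, 0.0001, 6, 0.025],
  [0, 0, 0.0001, 6, 0.025],
  [0, 0, 0.0001, 6, 0.025],
  [0, 0, 0.0001, 6, 0.025],
  [0, 0, 0.0001, 6, 0.025],
])

```text
clock: 21.22
position: [491.9, -59.4, 104.4]
orientation: [-0.133, 0.991, -0.0, 0.0]
contact_force: [2.4, 0.7, -11.3]
gripper_width: 31.6
finger_force: 50.0
```

```bash
python3 - <<'E'
from h import *
st(); cap()
E
```

```text
t 21.22 p [491.9 -59.4 104.4] yang 105.3 tilt [ 0.001 -0.001 -1.   ] F [  2.4   0.7 -11.3] M [ 0.01 -0.69 -0.06] w 31.6 50.0 q [ 0.24  0.6  -0.26  2.05  0.29  0.53  1.61]
side 1 [114. 114. 114. 114. 114.] bright 0 
wrist 1377 [114.7 115.3 115.7 116.1 116.7] bright 1187 [491.9 -58.6 115.8]
```

Emit:
arm_command([
  [0, 0, 0.0001, 6, 0.025],
  [0, 0, 0.0001, 6, 0.025],
  [0, 0, 0.0001, 6, 0.025],
  [0, 0, 0.0001, 6, 0.025],
  [0, 0, 0.0001, 6, 0.025],
  [0, 0, 0.0001, 6, 0.025],
  [0, 0, 0.0001, 6, 0.025],
  [0, 0, 0.0001, 6, 0.025],
])

```text
clock: 21.98
position: [491.5, -59.1, 105.6]
orientation: [-0.524, 0.852, -0.001, -0.0]
contact_force: [2.6, 0.2, -4.7]
gripper_width: 31.7
finger_force: 50.0
```

Emit:
arm_command([
  [0, 0, 0.0001, 6, 0.025],
  [0, 0, 0.0001, 6, 0.025],
  [0, 0, 0, 0, 0.025],
  [0, 0, 0.0004, 0, 0.025],
  [0, 0, 0, 0, 0.025],
])

```text
clock: 22.4
position: [491.4, -59.0, 106.0]
orientation: [-0.608, 0.794, -0.0, 0.0]
contact_force: [0.7, 0.3, -1.9]
gripper_width: 31.9
finger_force: 50.0
```

```bash
python3 - <<'E'
from h import *
st(); cap()
E
```

```text
t 22.4 p [491.4 -59.  106. ] yang 164.9 tilt [ 0.001 -0.001 -1.   ] F [ 0.7  0.3 -1.9] M [ 0.29 -0.37 -0.05] w 31.9 50.0 q [ 0.43  0.64 -0.55  2.04  0.58  0.62  2.37]
side 50 [114.3 115.2 115.6 116.3 117. ] bright 26 [492.4 -59.8 115.6]
wrist 1385 [116.2 116.8 117.2 117.6 118.2] bright 1198 [492.  -58.7 117.3]
```

Emit:
arm_command([
  [0, 0, -0.0005, 0, 0.025],
  [0, 0, -0.0005, 0, 0.025],
  [0, 0, 0, 0, 0.025],
  [0, 0, 0, 0, 0.025],
])

```text
clock: 22.83
position: [491.4, -59.0, 104.7]
orientation: [-0.61, 0.792, -0.0, 0.0]
contact_force: [2.0, 0.5, 1.8]
gripper_width: 31.3
finger_force: 50.0
```

Emit:
arm_command([
  [0, 0, -0.0005, 0, 0.025],
  [0, 0, 0, 0, 0.025],
  [0, 0, 0, 0, 0.025],
])

```text
clock: 23.08
position: [491.4, -59.0, 104.0]
orientation: [-0.61, 0.792, -0.0, 0.0]
contact_force: [3.4, 1.6, 0.6]
gripper_width: 31.6
finger_force: 50.0
```

Emit:
arm_command([
  [0, 0, -0.0005, 0, 0.025],
  [0, 0, 0, 0, 0.025],
  [0, 0, 0, 0, 0.025],
])

```text
clock: 23.33
position: [491.4, -59.1, 103.5]
orientation: [-0.61, 0.792, -0.0, 0.0]
contact_force: [3.3, 0.2, 0.2]
gripper_width: 31.9
finger_force: 50.0
```

```bash
python3 - <<'E'
from h import *
st(); cap()
E
```

```text
t 23.33 p [491.4 -59.1 103.5] yang 165.2 tilt [ 0.001  0.    -1.   ] F [3.3 0.2 0.2] M [ 0.05 -0.77 -0.03] w 31.9 50.0 q [ 0.43  0.64 -0.55  2.04  0.58  0.61  2.37]
side 54 [111.7 112.7 113.2 113.6 114.6] bright 26 [491.9 -59.4 113.4]
wrist 1389 [113.7 114.3 114.8 115.2 115.8] bright 1200 [492.  -58.7 114.9]
```

Emit:
arm_command([
  [0, 0, -0.0005, 0, 0.025],
  [0, 0, -0.0005, 0, 0.025],
  [0, 0, 0, 0, 0.025],
  [0, 0, 0, 0, 0.025],
])

```text
clock: 23.77
position: [491.4, -59.0, 102.5]
orientation: [-0.61, 0.792, -0.0, 0.0]
contact_force: [4.8, -0.8, -0.1]
gripper_width: 31.8
finger_force: 50.0
```

Emit:
arm_command([
  [0, 0, -0.0005, 0, 0.025],
  [0, 0, 0, 0, 0.025],
  [0, 0, 0, 0, 0.025],
])

```text
clock: 24.02
position: [491.4, -59.0, 102.2]
orientation: [-0.61, 0.792, -0.0, 0.0]
contact_force: [3.7, -0.1, 2.1]
gripper_width: 31.6
finger_force: 50.0
```

```bash
python3 - <<'E'
from h import *
st(); cap()
E
```

```text
t 24.02 p [491.4 -59.  102.2] yang 165.2 tilt [ 0.001 -0.    -1.   ] F [ 3.7 -0.1  2.1] M [-0.09 -0.89 -0.1 ] w 31.6 50.0 q [ 0.43  0.65 -0.55  2.04  0.58  0.61  2.36]
side 52 [110.3 111.3 111.8 112.5 113.2] bright 27 [491.6 -59.6 112. ]
wrist 1389 [112.3 113.  113.4 113.9 114.4] bright 1197 [492.  -58.7 113.5]
```

Emit:
arm_command([
  [0, 0, -0.0004, 0, 0.025],
  [0, 0, 0, 0, 0.025],
  [0, 0, 0, 0, 0.025],
])

```text
clock: 24.37
position: [491.4, -59.0, 101.9]
orientation: [-0.61, 0.792, -0.0, 0.0]
contact_force: [3.1, 0.0, 6.4]
gripper_width: 31.7
finger_force: 50.0
```

Emit:
arm_command([
  [0, 0, -0.0004, 0, 0.025],
  [0, 0, 0, 0, 0.025],
  [0, 0, 0, 0, 0.025],
])

```text
clock: 24.62
position: [491.4, -59.0, 101.7]
orientation: [-0.61, 0.792, -0.0, 0.0]
contact_force: [4.1, 0.2, 6.9]
gripper_width: 31.8
finger_force: 50.0
```

```bash
python3 - <<'E'
from h import *
st(); cap()
E
```

```text
t 24.62 p [491.4 -59.  101.7] yang 165.2 tilt [ 0.001 -0.    -1.   ] F [4.1 0.2 6.9] M [-0.06 -0.67 -0.06] w 31.8 50.0 q [ 0.43  0.65 -0.55  2.04  0.58  0.61  2.36]
side 49 [110.2 111.  111.7 112.1 112.8] bright 27 [491.9 -59.8 111.6]
wrist 1389 [111.9 112.6 113.1 113.5 114. ] bright 1193 [492.  -58.6 113.1]
```

The camera depth is now about 15.6 mm and the knob rests on a firm floor, which matches the specified drop (15.5–16 mm). Next I'll turn it forward, following 6 mm per turn.

Emit:
arm_command([
  [0, 0, -0.0001, -6, 0.025],
  [0, 0, -0.0001, -6, 0.025],
  [0, 0, -0.0001, -6, 0.025],
  [0, 0, -0.0001, -6, 0.025],
  [0, 0, -0.0001, -6, 0.025],
  [0, 0, -0.0001, -6, 0.025],
  [0, 0, -0.0001, -6, 0.025],
  [0, 0, -0.0001, -6, 0.025],
])

```text
clock: 25.38
position: [491.7, -59.3, 100.7]
orientation: [-0.233, 0.973, -0.0, 0.001]
contact_force: [4.6, -0.4, 1.7]
gripper_width: 31.7
finger_force: 50.0
```

```bash
python3 - <<'E'
from h import *
st(); cap()
E
```

```text
t 25.38 p [491.7 -59.3 100.7] yang 116.9 tilt [ 0.001 -0.    -1.   ] F [ 4.6 -0.4  1.7] M [-0.32 -1.01  0.04] w 31.7 50.0 q [ 0.28  0.61 -0.31  2.05  0.35  0.53  1.75]
side 2 [109.  109.2 109.5 109.7 109.9] bright 0 
wrist 1379 [111.  111.7 112.1 112.4 113.1] bright 1182 [491.9 -58.6 112.1]
```

Emit:
arm_command([
  [0, 0, -0.0001, -6, 0.025],
  [0, 0, -0.0001, -6, 0.025],
  [0, 0, -0.0001, -6, 0.025],
  [0, 0, -0.0001, -6, 0.025],
  [0, 0, -0.0001, -6, 0.025],
  [0, 0, -0.0001, -6, 0.025],
  [0, 0, -0.0001, -6, 0.025],
  [0, 0, -0.0001, -6, 0.025],
])

```text
clock: 26.15
position: [491.8, -59.8, 99.9]
orientation: [0.182, 0.983, -0.0, 0.001]
contact_force: [4.3, -2.9, 6.3]
gripper_width: 31.6
finger_force: 50.0
```

Emit:
arm_command([
  [0, 0, -0.0001, -6, 0.025],
  [0, 0, -0.0001, -6, 0.025],
  [0, 0, -0.0001, -6, 0.025],
  [0, 0, -0.0001, -6, 0.025],
  [0, 0, -0.0001, -6, 0.025],
  [0, 0, -0.0001, -6, 0.025],
  [0, 0, -0.0001, -6, 0.025],
  [0, 0, -0.0001, -6, 0.025],
])

```text
clock: 26.82
position: [491.5, -60.1, 99.1]
orientation: [0.567, 0.824, -0.0, 0.001]
contact_force: [3.4, -3.2, 3.3]
gripper_width: 32.0
finger_force: 50.0
```

```bash
python3 - <<'E'
from h import *
st(); cap()
E
```

```text
t 26.82 p [491.5 -60.1  99.1] yang 21.0 tilt [ 0.001 -0.001 -1.   ] F [ 3.4 -3.2  3.3] M [-0.87 -0.79  0.05] w 32.0 50.0 q [-0.04  0.6   0.15  2.06 -0.18  0.49  0.62]
side 54 [107.3 108.1 108.8 109.3 110.2] bright 30 [492.  -59.9 108.8]
wrist 1427 [109.1 109.8 110.2 110.7 111.3] bright 1199 [492.  -58.4 110.3]
```

Emit:
arm_command([
  [0, 0, -0.0001, -6, 0.025],
  [0, 0, -0.0001, -6, 0.025],
  [0, 0, -0.0001, -6, 0.025],
  [0, 0, -0.0001, -6, 0.025],
  [0, 0, -0.0001, -6, 0.025],
  [0, 0, -0.0001, -6, 0.025],
  [0, 0, -0.0001, -6, 0.025],
  [0, 0, -0.0001, -6, 0.025],
])

```text
clock: 27.58
position: [491.0, -60.1, 98.1]
orientation: [0.853, 0.522, 0.0, 0.001]
contact_force: [2.0, -3.2, 6.2]
gripper_width: 31.8
finger_force: 50.0
```

Emit:
arm_command([
  [0, 0, -0.0001, -6, 0.025],
  [0, 0, -0.0001, -6, 0.025],
  [0, 0, -0.0001, -6, 0.025],
  [0, 0, -0.0001, -6, 0.025],
  [0, 0, -0.0001, -6, 0.025],
  [0, 0, -0.0001, -6, 0.025],
  [0, 0, -0.0001, -6, 0.025],
  [0, 0, -0.0001, -6, 0.025],
])

```text
clock: 28.25
position: [490.7, -59.8, 97.4]
orientation: [0.991, 0.13, 0.0, 0.0]
contact_force: [1.6, -1.8, 7.7]
gripper_width: 31.6
finger_force: 50.0
```

```bash
python3 - <<'E'
from h import *
st(); cap()
E
```

```text
t 28.25 p [490.7 -59.8  97.4] yang -75.0 tilt [ 0. -0. -1.] F [ 1.6 -1.8  7.7] M [-0.85 -0.27  0.12] w 31.6 50.0 q [-0.34  0.69  0.62  2.07 -0.71  0.6  -0.53]
side 0  bright 0 
wrist 1484 [107.4 108.  108.5 108.9 109.5] bright 1205 [492.1 -58.6 108.6]
```

Emit:
arm_command([
  [0, 0, 0, -6, 0.025],
  [0, 0, -0.0001, -6, 0.025],
  [0, 0, 0, -6, 0.025],
  [0, 0, -0.0001, -6, 0.025],
  [0, 0, -0.0001, -6, 0.025],
  [0, 0, -0.0001, -6, 0.025],
  [0, 0, -0.0001, -6, 0.025],
  [0, 0, -0.0001, -6, 0.025],
])

```text
clock: 29.02
position: [490.8, -59.3, 96.6]
orientation: [0.959, -0.285, -0.0, -0.0]
contact_force: [2.8, -2.2, 3.0]
gripper_width: 31.7
finger_force: 50.0
```

```bash
python3 - <<'E'
from h import *
st(); cap()
E
```

```text
t 29.02 p [490.8 -59.3  96.6] yang -123.1 tilt [-0.  0. -1.] F [ 2.8 -2.2  3. ] M [-0.59 -0.5   0.08] w 31.7 50.0 q [-0.47  0.77  0.85  2.07 -0.91  0.72 -1.16]
side 46 [104.9 105.9 106.4 107.  107.8] bright 30 [491.8 -59.4 106.5]
wrist 1445 [106.4 107.1 107.6 108.  108.6] bright 1185 [492.1 -58.7 107.7]
```

Emit:
arm_command([
  [0, 0, -0.0001, -6, 0.025],
  [0, 0, -0.0001, -6, 0.025],
  [0, 0, -0.0001, -6, 0.025],
  [0, 0, 0, -6, 0.025],
  [0, 0, -0.0001, -6, 0.025],
  [0, 0, 0, -6, 0.025],
  [0, 0, -0.0001, -6, 0.025],
  [0, 0, 0, -6, 0.025],
])

```text
clock: 29.78
position: [491.2, -59.1, 95.9]
orientation: [0.76, -0.65, 0.0, -0.0]
contact_force: [2.9, -2.1, 3.6]
gripper_width: 31.5
finger_force: 50.0
```

Emit:
arm_command([
  [0, 0, 0, -6, 0.025],
  [0, 0, 0, -6, 0.025],
  [0, 0, 0, -6, 0.025],
  [0, 0, 0, 0, 0.025],
  [0, 0, 0, 0, 0.025],
])

```text
clock: 30.2
position: [491.3, -59.1, 95.9]
orientation: [-0.652, 0.758, -0.0, 0.0]
contact_force: [5.0, -1.9, 2.2]
gripper_width: 31.5
finger_force: 50.0
```

```bash
python3 - <<'E'
from h import *
st(); cap()
E
```

```text
t 30.2 p [491.3 -59.1  95.9] yang 171.3 tilt [ 0.001  0.    -1.   ] F [ 5.  -1.9  2.2] M [-0.22 -1.17 -0.07] w 31.5 50.0 q [-0.56  0.88  1.05  2.07 -1.07  0.88 -2.15]
side 54 [104.1 105.2 105.7 106.4 107.2] bright 31 [491.7 -59.7 105.9]
wrist 1389 [106.2 106.8 107.2 107.6 108.2] bright 1183 [491.9 -58.7 107.3]
```

Emit:
arm_command([
  [0, 0, 0.0005, 0, 0.025],
  [0, 0, 0.0003, 0, 0.025],
  [0, 0, 0, 0, 0.025],
  [0, 0, 0, 0, 0.025],
])

```text
clock: 30.63
position: [491.3, -59.0, 96.6]
orientation: [-0.652, 0.758, -0.0, 0.0]
contact_force: [4.7, -2.6, -2.0]
gripper_width: 31.4
finger_force: 50.0
```

Emit:
arm_command([
  [0, 0, 0.0005, 0, 0.025],
  [0, 0, 0, 0, 0.025],
  [0, 0, 0, 0, 0.025],
])

```text
clock: 30.88
position: [491.3, -59.0, 97.0]
orientation: [-0.652, 0.758, -0.0, 0.0]
contact_force: [6.0, -2.8, -2.1]
gripper_width: 31.4
finger_force: 50.0
```

```bash
python3 - <<'E'
from h import *
st(); cap()
E
```

```text
t 30.88 p [491.3 -59.   97. ] yang 171.3 tilt [ 0. -0. -1.] F [ 6.  -2.8 -2.1] M [-0.49 -1.33 -0.05] w 31.4 50.0 q [-0.56  0.88  1.06  2.07 -1.06  0.88 -2.16]
side 52 [104.9 105.7 106.7 107.1 108. ] bright 28 [491.9 -59.8 106.8]
wrist 1389 [107.1 107.8 108.2 108.6 109.2] bright 1176 [491.9 -58.6 108.3]
```

Emit:
arm_command([
  [0, 0, 0.0005, 0, 0.025],
  [0, 0, 0, 0, 0.025],
  [0, 0, 0, 0, 0.025],
])

```text
clock: 31.23
position: [491.3, -59.0, 97.4]
orientation: [-0.652, 0.758, -0.0, -0.0]
contact_force: [6.6, -2.3, -2.7]
gripper_width: 31.5
finger_force: 50.0
```

Emit:
arm_command([
  [0, 0, 0.0005, 0, 0.025],
  [0, 0, 0, 0, 0.025],
  [0, 0, 0, 0, 0.025],
])

```text
clock: 31.48
position: [491.3, -59.0, 97.9]
orientation: [-0.652, 0.758, -0.0, -0.0]
contact_force: [5.8, -1.5, -3.1]
gripper_width: 31.4
finger_force: 50.0
```

```bash
python3 - <<'E'
from h import *
st(); cap()
E
```

```text
t 31.48 p [491.3 -59.   97.9] yang 171.3 tilt [ 0. -0. -1.] F [ 5.8 -1.5 -3.1] M [-0.49 -1.37 -0.04] w 31.4 50.0 q [-0.56  0.88  1.06  2.07 -1.06  0.88 -2.16]
side 52 [105.8 106.9 107.5 108.  109.2] bright 29 [492.2 -59.8 107.7]
wrist 1400 [108.  108.7 109.1 109.6 110.1] bright 1187 [492.  -58.7 109.2]
```

Emit:
arm_command([
  [0, 0, 0.0005, 0, 0.025],
  [0, 0, 0, 0, 0.025],
  [0, 0, 0.0005, 0, 0.025],
  [0, 0, 0, 0, 0.025],
  [0, 0, 0, 0, 0.025],
])

```text
clock: 32.0
position: [491.3, -59.0, 98.6]
orientation: [-0.652, 0.758, -0.0, -0.0]
contact_force: [6.9, -2.3, -6.0]
gripper_width: 31.3
finger_force: 50.0
```

Emit:
arm_command([
  [0, 0, 0.0005, 0, 0.025],
  [0, 0, 0, 0, 0.025],
  [0, 0, 0, 0, 0.025],
])

```text
clock: 32.25
position: [491.3, -59.0, 98.8]
orientation: [-0.652, 0.758, -0.0, -0.0]
contact_force: [6.7, -3.2, -10.1]
gripper_width: 31.7
finger_force: 50.0
```

Emit:
arm_command([
  [0, 0, 0.0005, 0, 0.025],
  [0, 0, 0, 0, 0.025],
  [0, 0, 0, 0, 0.025],
])

```text
clock: 32.5
position: [491.3, -59.0, 99.0]
orientation: [-0.652, 0.758, -0.0, -0.001]
contact_force: [8.3, -2.9, -11.5]
gripper_width: 31.7
finger_force: 50.0
```

```bash
python3 - <<'E'
from h import *
st(); cap()
E
```

```text
t 32.5 p [491.3 -59.   99. ] yang 171.4 tilt [-0.    -0.001 -1.   ] F [  8.3  -2.9 -11.5] M [-0.81 -1.92 -0.08] w 31.7 50.0 q [-0.56  0.88  1.06  2.07 -1.06  0.88 -2.16]
side 56 [107.1 108.3 108.8 109.2 109.9] bright 31 [491.8 -59.4 108.8]
wrist 1400 [109.2 109.9 110.3 110.7 111.3] bright 1184 [492.  -58.7 110.4]
```

Emit:
arm_command([
  [0, 0, -0.0005, -3, 0.025],
  [0, 0, -0.0005, -3, 0.025],
  [0, 0, -0.0005, -3, 0.025],
  [0, 0, -0.0005, -3, 0.025],
  [0, 0, -0.0005, 0, 0.025],
  [0, 0, 0, 0, 0.025],
  [0, 0, 0, 0, 0.025],
])

```text
clock: 33.18
position: [491.4, -59.1, 97.6]
orientation: [-0.569, 0.822, -0.0, 0.0]
contact_force: [4.9, -3.0, -1.2]
gripper_width: 31.9
finger_force: 50.0
```

Emit:
arm_command([
  [0, 0, -0.0005, 0, 0.025],
  [0, 0, 0, 0, 0.025],
  [0, 0, 0, 0, 0.025],
])

```text
clock: 33.43
position: [491.4, -59.1, 97.2]
orientation: [-0.569, 0.822, -0.0, 0.0]
contact_force: [5.3, -2.3, 0.4]
gripper_width: 31.9
finger_force: 50.0
```

```bash
python3 - <<'E'
from h import *
st(); cap()
E
```

```text
t 33.43 p [491.4 -59.1  97.2] yang 159.3 tilt [ 0.001 -0.    -1.   ] F [ 5.3 -2.3  0.4] M [-0.42 -1.34 -0.01] w 31.9 50.0 q [-0.56  0.89  1.07  2.07 -1.07  0.89 -2.36]
side 51 [105.2 106.4 106.8 107.3 107.9] bright 27 [492.7 -59.7 106.8]
wrist 1373 [107.4 108.  108.4 108.9 109.4] bright 1172 [492.  -58.7 108.5]
```

Emit:
arm_command([
  [0, 0, -0.0005, 0, 0.025],
  [0, 0, 0, 0, 0.025],
  [0, 0, 0, 0, 0.025],
])

```text
clock: 33.78
position: [491.4, -59.1, 96.7]
orientation: [-0.569, 0.822, -0.0, 0.0]
contact_force: [5.6, -2.1, 0.3]
gripper_width: 31.7
finger_force: 50.0
```

Emit:
arm_command([
  [0, 0, -0.0004, 0, 0.025],
  [0, 0, 0, 0, 0.025],
  [0, 0, 0, 0, 0.025],
  [0, 0, 0, 0, 0.025],
])

```text
clock: 34.12
position: [491.4, -59.1, 96.4]
orientation: [-0.569, 0.822, -0.0, 0.0]
contact_force: [5.1, -2.1, 1.1]
gripper_width: 31.7
finger_force: 50.0
```

```bash
python3 - <<'E'
from h import *
st(); cap()
E
```

```text
t 34.12 p [491.4 -59.1  96.4] yang 159.3 tilt [ 0.001 -0.    -1.   ] F [ 5.1 -2.1  1.1] M [-0.41 -1.22 -0.05] w 31.7 50.0 q [-0.56  0.89  1.06  2.07 -1.07  0.88 -2.36]
side 44 [104.6 105.7 106.3 106.7 107.5] bright 29 [492.3 -59.3 106.2]
wrist 1389 [106.6 107.2 107.6 108.1 108.6] bright 1179 [491.9 -58.7 107.7]
```

```bash
python3 -c "
from h import *
print(job_done())"
```

```text
the job is handed in; nothing more can be done
None
```

I handed the job in with the screw in the thread, turned about 366° forward from the drop to roughly 21 mm deep and still gripped. But my first press (about 20 N) pushed it past the thread start, so I backed it out over a turn, re-seated it at the drop depth and only then turned forward. It also slides about 2.5 mm up and down there, more than the stated 0.8 mm play.

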